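Seat a gel cassette in the electrode module's corner and hold it square

ROBOT

A 6-joint arm with a two-finger parallel gripper is mounted at the origin on a cart in front of the work surface, level with it; the furniture and walls round the work are solid. World frame = base frame: x ahead of the robot, y to its left, z up, the work surface at z = 0. Lengths are in m, angles in rad, forces in N, time in s.
With the tool pointing down it reaches from about 0.375 to 0.9 m from the base axis. Payload 3.1 kg.
Tool frame: the origin (TCP) lies at the very end of the fingers, on their centre line; the grasp point (between the pads) lies behind it (ctrl.grasp_offset is the z of the grasp point in the tool frame, in m); z points along the fingers, y is the line along which they close (so a half turn about z gives the same grasp; the last joint's range is limited). The gripper opens to 87 mm and grips with 3 to 60 N. Pads are 19 mm wide; open, the fingers measure 117 mm over their backs; the gripper's body (75 mm by 190 mm) begins 51 mm behind the grasp point.
Start: joints at [-1.393, 0.527, 1.433, -0, 1.181, -0.178], TCP at [0.218, -0.586, 0.223] pointing down, gripper open.
Joint ranges: [-3.08, 3.08], [-0.75, 2.2], [0.22, 2.44], [-1.43, 4.57], [0, 2.65], [-2.85, 2.85]. Speed limits (rad/s): [2.79, 2.79, 3.14, 3.14, 3.14, 3.14].

INTERFACE

Orientations are given as a unit quaternion [x, y, z, w].
In Python, from station import ctrl gives the robot as it stands.
- The arm moves only by the shell command python3 -m creep 'ROWS'. ROWS is JSON, a list that holds one entry, the list of rows, each a list of 7 numbers: the shift along the tool's x, y, z in m, then the turn, a rotation vector about the tool's x, y, z in rad, then the opening, from 0 (shut) to 1 (fully open). In form: [[[x, y, z, wx, wy, wz, grip], ...]]. A call has 1 to 8 rows; each row is the pose to reach, as a shift and turn from the pose commanded when the call began, along the tool's axes at that moment; what a row does not reach only later rows make up. A row lasts 1/12 s, in which the tool goes at most 41.7 mm and 7.16 degrees, less where a joint would pass 70% of its speed; a pose out of reach is approached as far as the arm can. A call with a gripper value outside its range is refused whole. The fingers move at their own pace and stop on an object; the grip force is fixed at half the most. Time passes only in rows, so rows that repeat a pose let the fingers close. It gives the time, the measured TCP pose, the force, the opening and the grip force at its end, in the units of the state.
- ctrl.observe(): the state, without advancing time (a new reading comes with each control period).
- ctrl.get_image(name): name is "scene" or "side" or "wrist"; returns a dict with "pixels" (400x640x3 uint8, red, green, blue), "depth" (400x640 float32, m along the optical axis (not along the pixel's ray), 0 where there is no reading), "mtx" (3x3 intrinsics, pixels), "extrinsics" (4x4, takes a point from camera to world coordinates). Camera axes: x right, y up, looking along -z (the intrinsics and any distortion apply to the point x, -y, -z); pixel columns grow to the right and rows downward; lengths in m; the calibration is good to about 2 mm. The wrist camera is an equidistant fisheye: a pixel r from the principal point sees the ray r / f radians off the axis. A picture is of the moment at which its call begins.
- ctrl.hand_in(): hands the job in; it is judged then, once.
The state is a dict: "clock": time; "joint_pos": joint angles; "joint_vel": joint speeds; "joint_torque": joint torques, N m; "position": TCP position; "tcp_rot": TCP orientation; "wrist_force": force on the tool from outside, world axes, zero at the start; "torque": the same for the moment, N m; "width": opening from 0.0 (shut) to 1.0 (fully open); "grasp_force": force on a finger pad.
Only numpy, scipy, OpenCV 4.12 (cv2) and the standard library are available. Lean on these libraries where they do the work, as an engineer would, in place of code of your own. Each camera call takes 0.05 s, during which the arm holds its last target. There are 200 camera calls.

TASK

Slide the gel cassette (the taller plate, with the white comb) straight up out of the slotted rack by its top edge, and stand it in the electrode module just as it faces now, comb side towards the seal frame: bottom edge down on the ledge, side edge against the upright guide, face pressed evenly into the springy seal frame. Finish still gripping it and pushing it into that corner, upright and square without forcing it, so that I can close the clamp arms; leave the low plate in the rack and everything else as it stands.

Things in the scene. Friction and masses are not known exactly. Their poses are not given: they have to be found in the camera images.
- cassette: gel cassette: clear plate 8 mm thick (its x), 100 wide (y), 100 tall (z), 0.08 to 0.17 kg, grey edges, a white comb in the notch at the top of its +x face (flush: still 8 mm thick, grip across x at the top edge). Stiff enough for a firm grip. Origin: centre of the bottom edge. Starts upright in a rack slot, +x (comb) face away from the robot to within 20 degrees
- cassette_corner (a point): bottom corner of the cassette that goes into the module's corner: at (+4, -50, 0) mm in the cassette's frame
- dam: buffer dam, the other plate in the rack: plain white, 8 x 100 mm and only 74 mm tall, no comb; origin at the centre of its bottom edge, 70 mm from the cassette along the rack's x. Stays in the rack
- rack: grey slotted rack, fixed, 170 mm long (x), 128 wide (y), 60 tall; origin: centre of its underside. Nine 10.4 mm slots between teeth that reach up to 60 mm; the plates stand 12 mm up, so one is free once raised 50 mm. The cassette's slot is at x = -35 or +35 mm, y = 0, the dam's at the other. Plates have 1 to 2 mm of play in the slots
- module: electrode module, fixed: grey base 150 x 150 mm (centred 15 mm behind the origin), white core; origin on the underside, +x away from the robot to within 18 degrees. The cassette stands on the core's -x side. Core starts at x = 10 mm, 74 mm high (pins 76). Clamp arms stay swung back. Seated, the cassette's axes are parallel to the module's and its origin is at about (-3, 0, 20) mm in this frame
- module_corner (a point): the corner to fill, at (0, -50, 20) mm in the module's frame: plane of the unpressed seal frame, inner face of the guide, top of the ledge. The cassette_corner point comes to here, up to 3 mm deeper in +x as the seal frame gives way
- ledge: white ledge at the foot of the core that carries the cassette's bottom edge; part of the module. In the module's frame its top is at z = 20 mm, x from -28 to +4, y from -53 to +53 mm; slippery (friction about 0.3); its own origin is 12 mm above the module's
- guide: white upright post at the -y end of the ledge; part of the module. In the module's frame its inner face is at y = -50 mm, x from -24 to +6 mm, up to z = 78 mm, so the top 40 mm of a seated cassette stands clear above everything; rigid and slippery like the ledge; its own origin is 12 mm above the module's
- seal (a joint): travel in m of the dark rubber seal frame (a ring 92 mm wide, from 24 to 70 mm up) on springs in front of the core: 0 untouched, grows towards +x of the module, 0.003 fully in; it starts to move at 2 N and is fully in at 9.5 N; slippery too (friction about 0.3)
- petri_clean_0: clear petri dish, 63 mm across, 16 mm high, between rack and module; a bystander
- beaker_1: small glass beaker with a pipette in it, 92 mm high, behind the work; a bystander
- dropper_bottle_1: dropper bottle with black cap, 33 mm across, 95 mm high, behind the work; a bystander
- syringe: plastic syringe with blue plunger, 142 mm long, lying at the right front; a bystander
- tip_box_1: blue pipette-tip box, 88 x 126 x 48 mm, behind the work; a bystander
Things that resemble listed ones, but are neither listed nor needed, are in the scene too. Leave any yellow look-alike of the rack alone.

How it is judged:
By the outcome, as a careful person would: the job done as asked, in the order asked, and still so for the second after the job is handed in, while the arm keeps its last pose, push and grip.
It also fails if it takes over 61 s, if anything falls off the work surface, if the arm or the gripper's body presses on something with over 40 N, if the wrist force passes 120 N, or if a joint passes its speed limit or range.

## Working session

There is one attempt and no reset: what is moved stays moved. The work goes in short steps, Python scripts to look and compute and a shell command to move; the robot and the scene stay as the last step left them, time stands still between calls to the robot, and variables do not carry over. Pictures are saved under pics/ and viewed, at most 10 in all, crops included, and the job is handed in when it is done.

```bash
mkdir -p pics; ls
cat > h.py <<'E'
import numpy as np, cv2
from station import ctrl
from scipy.spatial.transform import Rotation as R
def grab(n):
    d=ctrl.get_image(n); np.savez(f'pics/{n}.npz',**d); return d
def world(d,u,v,z=None):
    K=d['mtx'];E=d['extrinsics']
    r=np.array([(u-K[0,2])/K[0,0],-(v-K[1,2])/K[1,1],-1.])
    if z is None: p=r*d['depth'][int(round(v)),int(round(u))]; return E[:3,:3]@p+E[:3,3]
    w=E[:3,:3]@r; return E[:3,3]+w*(z-E[2,3])/w[2]
def cloud(d):
    K=d['mtx'];E=d['extrinsics'];h,w=d['depth'].shape
    u,v=np.meshgrid(np.arange(w),np.arange(h));r=np.stack([(u-K[0,2])/K[0,0],-(v-K[1,2])/K[1,1],-np.ones((h,w))],-1)*d['depth'][...,None]
    return r@E[:3,:3].T+E[:3,3]
E
python3 - <<'E'
from h import *
o=ctrl.observe(); print(o['position'],o['tcp_rot'],ctrl.grasp_offset,o['clock'])
for n in('scene','side'):
    d=grab(n); print(n,d['mtx'].tolist(),d['extrinsics'].round(3).tolist(),[k for k in d])
    cv2.imwrite(f'pics/{n}0.png',d['pixels'][...,::-1])
E
```

```text
pics
[ 0.21762646 -0.58510368  0.22157251] [ 9.84216849e-01  1.76963347e-01  1.29804604e-07 -1.08099399e-03] -0.0187 0.0
scene [[369.16483727577605, 0.0, 312.92226728510167], [0.0, 369.16483727577605, 202.33635857812098], [0.0, 0.0, 1.0]] [[-0.257, 0.79, -0.557, -0.153], [-0.966, -0.216, 0.139, 0.308], [-0.011, 0.574, 0.819, 1.146], [0.0, 0.0, 0.0, 1.0]] ['pixels', 'depth', 'mtx', 'extrinsics']
side [[404.9972668560967, 0.0, 315.95290856773767], [0.0, 404.9972668560967, 202.0509537600623], [0.0, 0.0, 1.0]] [[-0.881, 0.283, -0.379, -0.135], [-0.473, -0.515, 0.715, 1.501], [0.007, 0.809, 0.588, 1.196], [0.0, 0.0, 0.0, 1.0]] ['pixels', 'depth', 'mtx', 'extrinsics']
```

View pics/scene0.png

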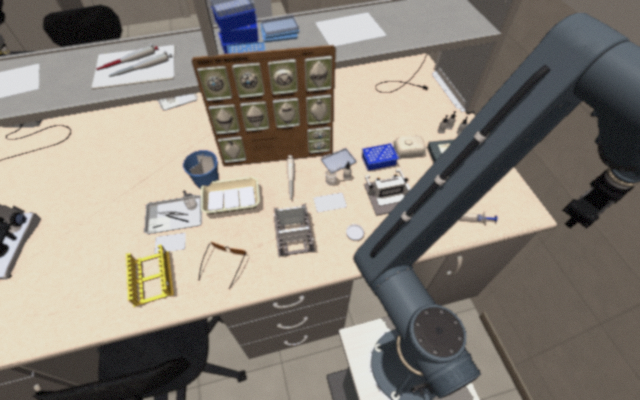

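View pics/side0.png

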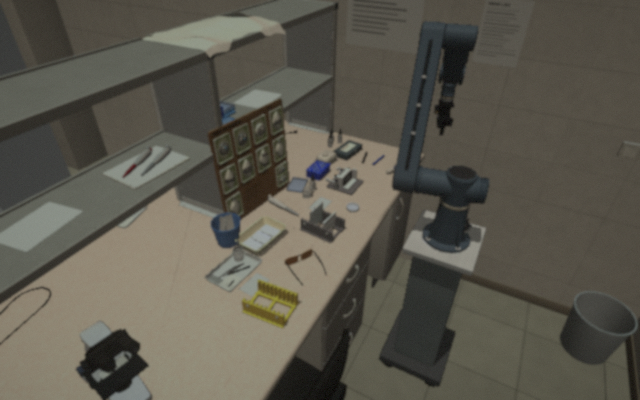

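The scene view shows the grey rack at about (294,230), the module at (387,190), and the petri dish at (355,232). In the side view the rack is at (323,220) and the module at (345,182). The yellow rack is a look-alike.

Run:
```python
from h import *
d=dict(np.load('pics/scene.npz'));s=dict(np.load('pics/side.npz'))
for u,v in[(294,230),(387,190),(355,232)]: print(world(d,u,v).round(3))
for u,v in[(323,220),(345,182)]: print(world(s,u,v).round(3))
a=cv2.resize(d['pixels'][155:265,260:420],(800,550),interpolation=cv2.INTER_CUBIC)
b=cv2.resize(s['pixels'][155:250,285:385],(580,551),interpolation=cv2.INTER_CUBIC)[:550]
im=np.hstack([a,b]); im=cv2.resize(im,(800,int(550*800/1380)))
cv2.imwrite('pics/crop0.png',im[...,::-1])
```

```text
[0.475 0.219 0.088]
[ 0.564 -0.15   0.064]
[0.451 0.008 0.02 ]
[0.532 0.172 0.012]
[ 0.566 -0.143  0.034]
```

View pics/crop0.png

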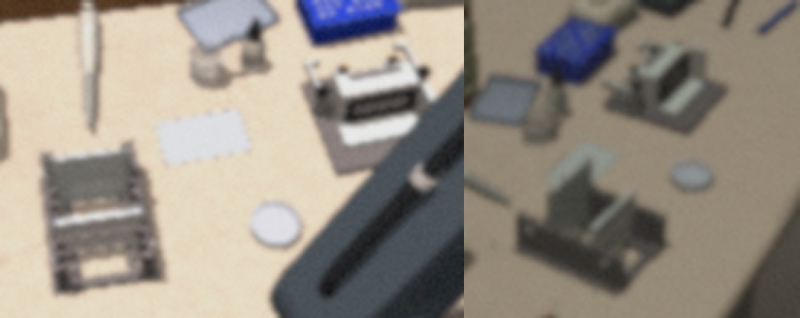

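The tall grey cassette is in the far slot and the white dam in the near one. The module's white ledge and seal face the robot. I'll fit poses from the depth.

Run:
```python
from h import *
for n in('scene','side'):
    d=dict(np.load(f'pics/{n}.npz'));P=cloud(d).reshape(-1,3)
    ok=(d['depth'].ravel()>0)
    def box(c,r,z0,z1): return P[ok&(np.hypot(P[:,0]-c[0],P[:,1]-c[1])<r)&(P[:,2]>z0)&(P[:,2]<z1)]
    for nm,c,r,z0,z1 in(('cass',(.53,.19),.13,.08,.13),('rack',(.51,.19),.14,.03,.07),('modtop',(.58,-.15),.1,.055,.085),('base',(.58,-.15),.13,.004,.016)):
        Q=box(c,r,z0,z1)
        if len(Q)<5: print(n,nm,len(Q)); continue
        (cx,cy),(w,h),a=cv2.minAreaRect(Q[:,:2].astype(np.float32)); print(n,nm,len(Q),round(cx,3),round(cy,3),round(w,3),round(h,3),round(a,1),Q[:,2].max().round(3))
o=ctrl.observe(); print(R.from_quat(o['tcp_rot']).as_matrix().round(3))
```

```text
scene cass 280 0.513 0.219 0.098 0.081 84.1 0.116
scene rack 657 0.513 0.218 0.122 0.172 84.8 0.07
scene modtop 427 0.596 -0.165 0.148 0.084 73.9 0.083
scene base 355 0.606 -0.13 0.185 0.253 35.1 0.016
side cass 123 0.513 0.221 0.105 0.082 82.3 0.115
side rack 459 0.512 0.221 0.124 0.171 84.3 0.07
side modtop 163 0.594 -0.165 0.156 0.078 75.1 0.08
side base 230 0.569 -0.133 0.2 0.173 25.5 0.016
[[ 0.937  0.348 -0.   ]
 [ 0.348 -0.937  0.002]
 [ 0.    -0.002 -1.   ]]
```

Rack at (0.513, 0.219) with yaw about -5.5°, module yaw about -15°. The sizes match the given ones, and the cassette top is near 0.112 as expected. Next I bring the wrist camera over the rack.

```bash
python3 -m creep '[[[0.26,-0.155,-0.07,0,0,-0.8,1],[0.26,-0.155,-0.07,0,0,-0.8,1],[0.26,-0.155,-0.07,0,0,-0.8,1],[0.26,-0.155,-0.07,0,0,-0.8,1],[0.26,-0.155,-0.07,0,0,-0.8,1],[0.26,-0.155,-0.07,0,0,-0.8,1],[0.26,-0.155,-0.07,0,0,-0.8,1],[0.26,-0.155,-0.07,0,0,-0.8,1]]]'; python3 -c "
from h import *
o=ctrl.observe();M=R.from_quat(o['tcp_rot']).as_matrix();print(M.round(3),o['joint_pos']);print(M.T@(np.array([.47,.19,.31])-o['position']))"
```

```text
clock: 0.77
position: [0.4096, -0.3459, 0.2935]
tcp_rot: [0.836, 0.548, 0.001, -0.0]
wrist_force: [0.0, -0.8, 0.1]
width: 1.002
grasp_force: 0.0
[[ 0.399  0.917  0.001]
 [ 0.917 -0.399  0.001]
 [ 0.002  0.001 -1.   ]] [-0.91100445  0.32714268  1.56531345  0.0021512   1.2493325  -0.50162439]
[ 0.51560064 -0.15829483 -0.01568372]
```

```bash
python3 -m creep '[[[0.26,-0.08,-0.01,0,0,-0.31,1],[0.26,-0.08,-0.01,0,0,-0.31,1],[0.26,-0.08,-0.01,0,0,-0.31,1],[0.26,-0.08,-0.01,0,0,-0.31,1],[0.26,-0.08,-0.01,0,0,-0.31,1],[0.26,-0.08,-0.01,0,0,-0.31,1],[0.26,-0.08,-0.01,0,0,-0.31,1],[0.26,-0.08,-0.01,0,0,-0.31,1]]]'; python3 -c "
from h import *
o=ctrl.observe();M=R.from_quat(o['tcp_rot']).as_matrix();print(M.T@(np.array([.47,.19,.31])-o['position']))
d=grab('wrist');print(d['mtx'],d['extrinsics'].round(4),o['position'],M.round(3));cv2.imwrite('pics/w1.png',d['pixels'][...,::-1])"
```

```text
clock: 1.43
position: [0.4382, -0.0753, 0.3025]
tcp_rot: [0.741, 0.671, 0.0, -0.001]
wrist_force: [0.1, 0.5, -0.1]
width: 0.998
grasp_force: 0.0
[ 0.26718052  0.00524014 -0.00694184]
[[309.70691629   0.         317.65326204]
 [  0.         309.70691629 199.71131247]
 [  0.           0.           1.        ]] [[ 0.9951  0.0957  0.0266  0.4457]
 [-0.0993  0.9619  0.2548 -0.0054]
 [-0.0012 -0.2562  0.9666  0.465 ]
 [ 0.      0.      0.      1.    ]] [ 0.43818902 -0.07531552  0.30246223] [[ 0.1    0.995 -0.001]
 [ 0.995 -0.1    0.002]
 [ 0.002 -0.001 -1.   ]]
```

View pics/w1.png

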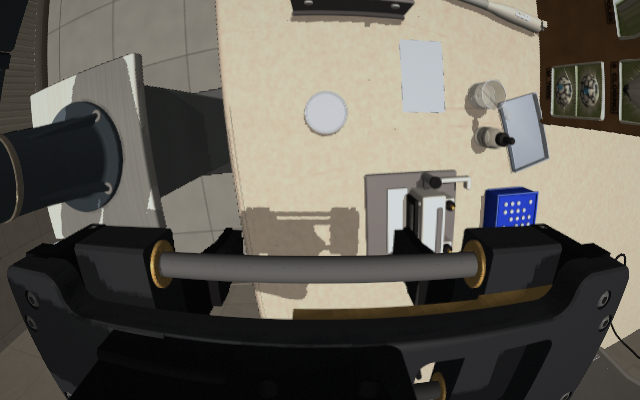

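The wrist view shows the petri dish at (325,113). The module is at (410,215), half hidden by the gripper, with its white ledge strip on the robot side. I'll step back in -y to see all of the module first.

```bash
python3 -m creep '[[[-0.22,0.08,-0.02,0,0,0,1],[-0.22,0.08,-0.02,0,0,0,1],[-0.22,0.08,-0.02,0,0,0,1],[-0.22,0.08,-0.02,0,0,0,1],[-0.22,0.08,-0.02,0,0,0,1],[-0.22,0.08,-0.02,0,0,0,1],[-0.22,0.08,-0.02,0,0,0,1],[-0.22,0.08,-0.02,0,0,0,1]]]'; python3 -c "
from h import *
o=ctrl.observe();d=grab('wrist');np.savez('pics/wmod.npz',**d);print(d['extrinsics'].round(4),o['position'],o['wrist_force']);im=d['pixels'][0:260,220:560]
cv2.imwrite('pics/w2.png',cv2.resize(im,(784,600),interpolation=cv2.INTER_CUBIC)[...,::-1])"
```

```text
clock: 2.15
position: [0.4948, -0.3099, 0.3215]
tcp_rot: [0.745, 0.668, -0.0, -0.001]
wrist_force: [1.0, 1.3, -0.6]
width: 1.004
grasp_force: 0.0
[[ 0.9941  0.1047  0.0292  0.503 ]
 [-0.1087  0.9605  0.2562 -0.2398]
 [-0.0012 -0.2579  0.9662  0.4839]
 [ 0.      0.      0.      1.    ]] [ 0.49478235 -0.3098783   0.32150384] [ 0.98440152  1.31586034 -0.60286953]
```

View pics/w2.png

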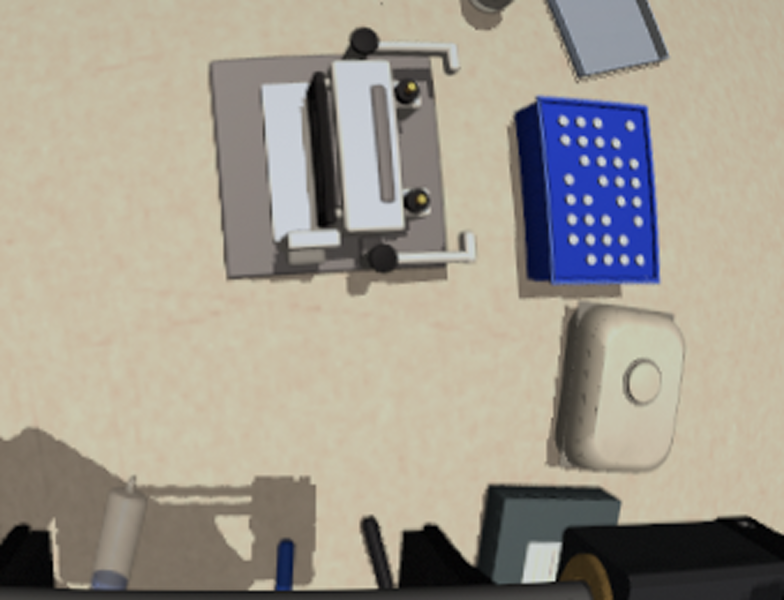

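The crop shows the whole module: base corners at (211,61), (229,278) and (446,277), ledge corner at (262,85). The guide's top inner edge runs from (289,234) to (338,230), and the dark seal frame is at (318,150) in front of the core. I fit the pose with the fisheye model.

```bash
cat >> h.py <<'E'
def fproj(d,P):
    E=d['extrinsics'];K=d['mtx'];c=(np.atleast_2d(P)-E[:3,3])@E[:3,:3]*[1,-1,-1]
    r=np.hypot(c[:,0],c[:,1]);t=np.arctan2(r,c[:,2]);return c[:,:2]/r[:,None]*t[:,None]*K[0,0]+K[:2,2]
def fray(d,u,v):
    E=d['extrinsics'];K=d['mtx'];p=(np.array([u,v])-K[:2,2])/K[0,0];t=np.hypot(*p)
    return E[:3,:3]@(np.array([*(p/t*np.sin(t)),np.cos(t)])*[1,-1,-1]),E[:3,3]
def fz(d,u,v,z):
    r,o=fray(d,u,v);return o+r*(z-o[2])/r[2]
def fdep(d,u,v):
    r,o=fray(d,u,v);return o+r*d['depth'][int(round(v)),int(round(u))]/(-r@d['extrinsics'][:3,2])
def tf(p,P): c,s=np.cos(p[2]),np.sin(p[2]);return np.array(P)@np.array([[c,s,0],[-s,c,0],[0,0,1]])+[p[0],p[1],0]
E
python3 - <<'E'
from h import *
from scipy.optimize import least_squares
d=dict(np.load('pics/wmod.npz'))
M=[(-.06,.075,.012),(-.06,-.075,.012),(.09,-.075,.012),(-.028,.053,.02),(-.024,-.05,.078),(.006,-.05,.078)]
px=np.array([(211,61),(229,278),(446,277),(262,85),(289,234),(338,230)])/[784/340,600/260]+[220,0]
f=lambda p:(fproj(d,tf(p,M))-px).ravel()
s=least_squares(f,[.58,-.15,-.2],loss='soft_l1'); print(s.x,np.degrees(s.x[2]),s.fun.reshape(-1,2).round(1))
for k,(u,v) in{'base':(240,170),'ledge':(285,160),'core':(350,100),'core2':(360,210),'guide':(312,239)}.items(): print(k,fdep(d,u/784*340+220,v*260/600).round(4))
for a,b in (((332,62),(345,232)),): print(*(fz(d,u/784*340+220,v*260/600,.074).round(4) for u,v in(a,b)))
print('pred core corners',tf(s.x,[(.01,.05,.074),(.01,-.05,.074)]))
E
```

```text
[ 0.56573602 -0.17130538 -0.0483334 ] -2.769299849077941 [[ 0.2 -0.5]
 [-1.6  0.8]
 [ 0.6 -2. ]
 [ 0.4  0.1]
 [-1.  -0.1]
 [ 0.6  0.8]]
base [ 0.5196 -0.1715  0.0111]
ledge [ 0.5486 -0.1691  0.0209]
core [ 0.5849 -0.1439  0.074 ]
core2 [ 0.5833 -0.2095  0.0739]
guide [ 0.5534 -0.2244  0.0776]
[ 0.5773 -0.1198  0.074 ] [ 0.5732 -0.2217  0.074 ]
pred core corners [[ 0.57814007 -0.12184692  0.074     ]
 [ 0.57330862 -0.22173013  0.074     ]]
```

```bash
python3 -m creep '[[[0.32,-0.06,0,0,0,0,1],[0.32,-0.06,0,0,0,0,1],[0.32,-0.06,0,0,0,0,1],[0.32,-0.06,0,0,0,0,1],[0.32,-0.06,0,0,0,0,1],[0.32,-0.06,0,0,0,0,1],[0.32,-0.06,0,0,0,0,1],[0.32,-0.06,0,0,0,0,1]]]' >/dev/null; python3 -m creep '[[[0.08,-0.02,0,0,0,0,1],[0.08,-0.02,0,0,0,0,1],[0.08,-0.02,0,0,0,0,1],[0.08,-0.02,0,0,0,0,1],[0.08,-0.02,0,0,0,0,1]]]'
python3 - <<'E'
from h import *
d=grab('wrist');np.savez('pics/wrack.npz',**d);print(d['extrinsics'].round(4));im=d['pixels'][0:240,180:500]
cv2.imwrite('pics/w3.png',cv2.resize(im,(800,600),interpolation=cv2.INTER_CUBIC)[...,::-1])
d=dict(np.load('pics/wmod.npz'))
h,w=d['depth'].shape;P=np.array([[fdep(d,u,v) for u in range(300,420)] for v in range(15,125)]).reshape(-1,3)
for nm,z0,z1,sel in(('core',.072,.0765,P[:,0]>.56),('ledge',.018,.0225,P[:,0]>0),('base',.009,.0135,P[:,0]>0)):
    Q=P[sel&(P[:,2]>z0)&(P[:,2]<z1)];(c,(ww,hh),a)=cv2.minAreaRect(Q[:,:2].astype(np.float32));print(nm,len(Q),np.round(c,4),round(ww,4),round(hh,4),a)
E
```

```text
clock: 3.28
position: [0.4571, 0.0995, 0.3226]
tcp_rot: [0.743, 0.67, -0.0, 0.0]
wrist_force: [0.1, 0.3, -0.1]
width: 1.0
grasp_force: 0.0
[[ 9.947e-01  9.910e-02  2.670e-02  4.647e-01]
 [-1.027e-01  9.608e-01  2.577e-01  1.699e-01]
 [-1.000e-04 -2.591e-01  9.659e-01  4.849e-01]
 [ 0.000e+00  0.000e+00  0.000e+00  1.000e+00]]
core 1824 [ 0.5939 -0.1706] 0.1038 0.0556 87.86056518554688
ledge 1258 [ 0.5796 -0.1812] 0.1263 0.088 87.36093139648438
base 3662 [ 0.5797 -0.1702] 0.151 0.1513 88.27122497558594
```

View pics/w3.png

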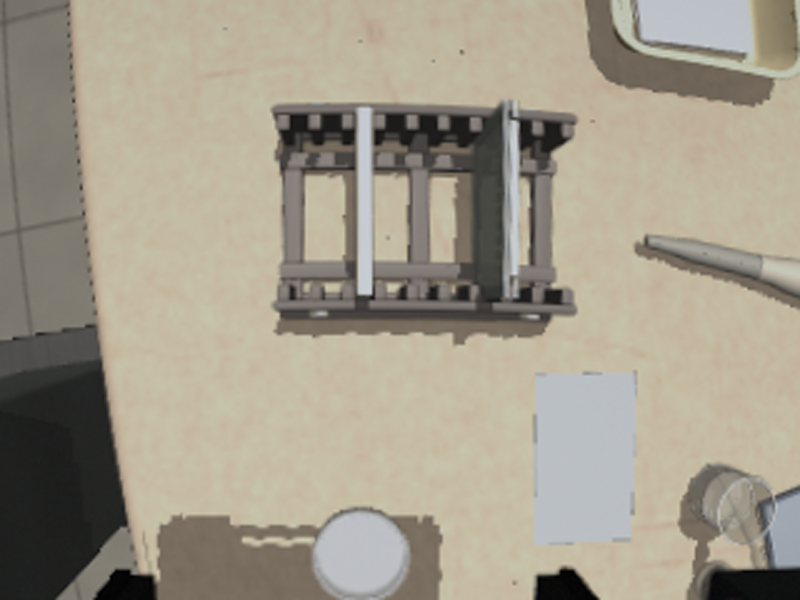

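The crop shows the dam's top edge as a white strip from (364,108) to (365,295). The cassette's top edge runs from (510,102) to (510,298), with the white comb on its right (+x) side. I measure it from depth at its height of about 0.112.

Run:
```python
from h import *
d=dict(np.load('pics/wrack.npz'))
P=np.array([[fdep(d,u,v) for u in range(270,420)] for v in range(20,145)]).reshape(-1,3)
def rect(nm,Q):
    (c,(ww,hh),a)=cv2.minAreaRect(Q[:,:2].astype(np.float32));print(nm,len(Q),np.round(c,4),round(ww,4),round(hh,4),round(a,2),np.percentile(Q[:,2],[5,50,95]).round(4))
    A=np.polyfit(Q[:,1],Q[:,0],1);print('   slope yaw',-np.degrees(np.arctan(A[0])),'x at mid',np.polyval(A,c[1]),Q.mean(0).round(4))
rect('cass',P[(P[:,2]>.107)&(P[:,2]<.12)]);rect('dam',P[(P[:,2]>.080)&(P[:,2]<.092)&(P[:,0]<.51)])
rect('rack',P[(P[:,2]>.056)&(P[:,2]<.064)])
c=lambda u,v:(u/2.5+180,v/2.5)
for u,v in((502,102),(518,102),(503,298),(518,298)): print(fz(d,*c(u,v),.112).round(4))
for u,v in((357,108),(372,108),(358,295),(372,295)): print(fz(d,*c(u,v),.086).round(4))
o=ctrl.observe();print(o['position'],R.from_quat(o['tcp_rot']).as_matrix().round(4))
```

```text
cass 549 [0.5491 0.2129] 0.0988 0.009 84.27 [0.109  0.1116 0.1131]
   slope yaw -5.827387774511787 x at mid 0.5487650521841598 [0.5487 0.2118 0.1114]
dam 450 [0.4805 0.2201] 0.0992 0.0078 84.07 [0.0845 0.0861 0.0874]
   slope yaw -5.925036903592541 x at mid 0.47986235593103044 [0.4798 0.2196 0.086 ]
rack 1645 [0.5144 0.2167] 0.1168 0.1685 84.6 [0.0578 0.0599 0.0616]
   slope yaw 0.25299346812700063 x at mid 0.5122450486021587 [0.5123 0.2142 0.0599]
[0.5505 0.2599 0.112 ]
[0.5585 0.2597 0.112 ]
[0.541  0.1626 0.112 ]
[0.5485 0.1621 0.112 ]
[0.4813 0.2677 0.086 ]
[0.4889 0.267  0.086 ]
[0.4718 0.1699 0.086 ]
[0.4789 0.1692 0.086 ]
[0.45752904 0.09873062 0.32257294] [[ 1.047e-01  9.945e-01 -0.000e+00]
 [ 9.945e-01 -1.047e-01 -6.000e-04]
 [-6.000e-04  0.000e+00 -1.000e+00]]
```

Cassette top centre is (0.549, 0.212, 0.112) with yaw -5.8°, and its measured size is 99 x 9 mm, which checks out. The tool is already at -6.0°. I move above it with the fingers part closed, then down so the TCP ends 36 mm below the top edge.

```bash
python3 -m creep '[[[0.1225,0.079,0.153,0,0,0,0.45],[0.1225,0.079,0.153,0,0,0,0.45],[0.1225,0.079,0.153,0,0,0,0.45],[0.1225,0.079,0.153,0,0,0,0.45],[0.1225,0.079,0.153,0,0,0,0.45],[0.1225,0.079,0.153,0,0,0,0.45],[0.1225,0.079,0.153,0,0,0,0.45],[0.1225,0.079,0.153,0,0,0,0.45]]]'; python3 -c "
from h import *
o=ctrl.observe();M=R.from_quat(o['tcp_rot']).as_matrix();print(M.T@(np.array([.5492,.212,.076])-o['position']),R.from_matrix(M.T@R.from_euler('z',-5.8,degrees=True).as_matrix()@np.array([[0,1,0],[1,0,0],[0,0,-1]])).as_rotvec())"
```

```text
clock: 4.0
position: [0.5495, 0.2111, 0.1695]
tcp_rot: [0.744, 0.668, -0.001, -0.0]
wrist_force: [0.1, -0.6, 0.9]
width: 0.501
grasp_force: 0.0
[ 0.00091422 -0.00034894  0.09352257] [-0.00091917  0.00079713 -0.00544594]
```

```bash
python3 -m creep '[[[0.001,0,0.03,0,0,-0.004,0.45],[0.001,0,0.06,0,0,-0.004,0.45],[0.001,0,0.08,0,0,-0.004,0.45],[0.001,0,0.0935,0,0,-0.004,0.45],[0.001,0,0.0935,0,0,-0.004,0.45],[0.001,0,0.0935,0,0,-0.004,0.45]]]'; python3 -m creep '[[[0,0,0,0,0,0,0.2],[0,0,0,0,0,0,0],[0,0,0,0,0,0,0],[0,0,0,0,0,0,0],[0,0,0,0,0,0,0],[0,0,0,0,0,0,0],[0,0,0,0,0,0,0],[0,0,0,0,0,0,0]]]'
```

```text
clock: 4.5
position: [0.5501, 0.2125, 0.0779]
tcp_rot: [0.743, 0.67, 0.001, 0.001]
wrist_force: [-0.9, 0.1, 0.9]
width: 0.449
grasp_force: 0.0
clock: 5.17
position: [0.5495, 0.2139, 0.0764]
tcp_rot: [0.742, 0.671, 0.0, 0.0]
wrist_force: [-1.4, 0.0, 3.5]
width: 0.09
grasp_force: 30.0
```

Gripped: 7.9 mm opening, 30 N. I lift straight up.

```bash
python3 -m creep '[[[0,0,-0.01,0,0,0,0],[0,0,-0.025,0,0,0,0],[0,0,-0.04,0,0,0,0],[0,0,-0.055,0,0,0,0],[0,0,-0.07,0,0,0,0],[0,0,-0.07,0,0,0,0]]]'; python3 -m creep '[[[0,0,-0.03,0,0,0,0],[0,0,-0.06,0,0,0,0],[0,0,-0.07,0,0,0,0],[0,0,-0.07,0,0,0,0],[0,0,-0.07,0,0,0,0]]]';  python3 - <<'E'
from h import *
d=grab('scene');im=cv2.resize(d['pixels'][150:270,260:420],(800,600),interpolation=cv2.INTER_CUBIC)
cv2.imwrite('pics/s4.png',im[...,::-1])
o=ctrl.observe();print(o['position'],R.from_quat(o['tcp_rot']).as_matrix().round(4),o['wrist_force'])
E
```

```text
clock: 5.67
position: [0.5515, 0.2143, 0.1491]
tcp_rot: [0.742, 0.671, 0.003, 0.002]
wrist_force: [0.0, 0.4, -0.5]
width: 0.091
grasp_force: 30.0
clock: 6.08
position: [0.549, 0.2137, 0.2154]
tcp_rot: [0.742, 0.671, -0.0, -0.0]
wrist_force: [-0.9, -0.2, -1.9]
width: 0.087
grasp_force: 30.0
[0.54825713 0.21352882 0.21440863] [[ 1.008e-01  9.949e-01 -3.000e-03]
 [ 9.949e-01 -1.008e-01 -5.000e-04]
 [-8.000e-04 -2.900e-03 -1.000e+00]] [ 0.84901989 -0.61943622 -1.40279944]
```

View pics/s4.png

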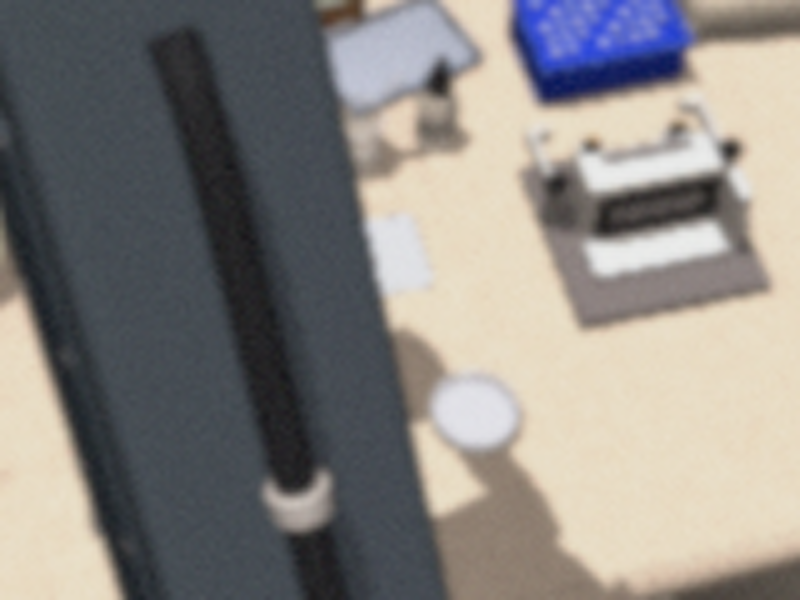

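The scene view shows the raised arm hiding the rack. The module at (650,200) and the petri dish at (475,412) are clear and untouched. The force reading (-1.4 to -1.9 N) fits a held cassette, so I carry it to a point in front of the module and turn it to the module's yaw.

```bash
python3 -m creep '[[[-0.02,0.002,0,0,0,-0.01,0],[-0.05,0.005,0,0,0,-0.02,0],[-0.085,0.008,0,0,0,-0.03,0],[-0.12,0.012,0,0,0,-0.04,0],[-0.155,0.015,0,0,0,-0.05,0],[-0.19,0.018,0,0,0,-0.059,0],[-0.225,0.022,0,0,0,-0.059,0],[-0.25,0.024,0,0,0,-0.059,0]]]'
python3 - <<'E'
from h import *
d=grab('wrist');np.savez('pics/whold.npz',**d)
o=ctrl.observe();M=R.from_quat(o['tcp_rot']).as_matrix();print(M.round(4))
T=R.from_euler('z',-2.4,degrees=True).as_matrix()@np.array([[0,1,0],[1,0,0],[0,0,-1]])
print(M.T@(np.array([.5474,-.1583,.2])-o['position']),R.from_matrix(M.T@T).as_rotvec())
E
```

```text
clock: 6.8
position: [0.5468, -0.04, 0.2137]
tcp_rot: [0.722, 0.692, -0.001, -0.001]
wrist_force: [0.9, 0.8, -1.0]
width: 0.089
grasp_force: 30.0
[[ 0.0455  0.999  -0.0035]
 [ 0.999  -0.0456 -0.0033]
 [-0.0035 -0.0033 -1.    ]]
[-0.1141815   0.00531903  0.01412561] [-0.00332752  0.00348586 -0.00367876]
```

```bash
python3 -m creep '[[[-0.03,0.002,0,0,0,-0.003,0],[-0.06,0.004,0,0,0,-0.003,0],[-0.09,0.005,0.005,0,0,-0.003,0],[-0.105,0.005,0.01,0,0,-0.003,0],[-0.114,0.005,0.014,0,0,-0.003,0],[-0.114,0.005,0.014,0,0,-0.003,0],[-0.114,0.005,0.014,0,0,-0.003,0]]]'
python3 - <<'E'
from h import *
W=grab('wrist');np.savez('pics/whold.npz',**W)
S=grab('scene');D=grab('side')
a=cv2.resize(W['pixels'],(480,300),interpolation=cv2.INTER_AREA)
b=cv2.resize(S['pixels'][130:230,340:447],(320,300),interpolation=cv2.INTER_CUBIC)
c=cv2.resize(D['pixels'][110:210,295:402],(400,374)[:1]+(300,),interpolation=cv2.INTER_CUBIC)
e=cv2.resize(W['pixels'][150:330,200:440],(400,300),interpolation=cv2.INTER_CUBIC)
cv2.imwrite('pics/c5.png',np.vstack([np.hstack([a,b]),np.hstack([c,e])])[...,::-1])
o=ctrl.observe();print(o['position'],R.from_quat(o['tcp_rot']).as_matrix().round(4),o['wrist_force'],o['torque'])
E
```

```text
clock: 7.43
position: [0.5474, -0.1503, 0.2007]
tcp_rot: [0.721, 0.693, -0.0, -0.002]
wrist_force: [0.2, 0.2, -0.6]
width: 0.09
grasp_force: 30.0
[ 0.54824035 -0.14983824  0.20201767] [[ 3.730e-02  9.993e-01 -4.000e-04]
 [ 9.993e-01 -3.730e-02  7.000e-04]
 [ 7.000e-04 -4.000e-04 -1.000e+00]] [-0.12468205  0.01914658 -0.97963747] [-0.07926232 -0.06296422 -0.03201572]
```

View pics/c5.png

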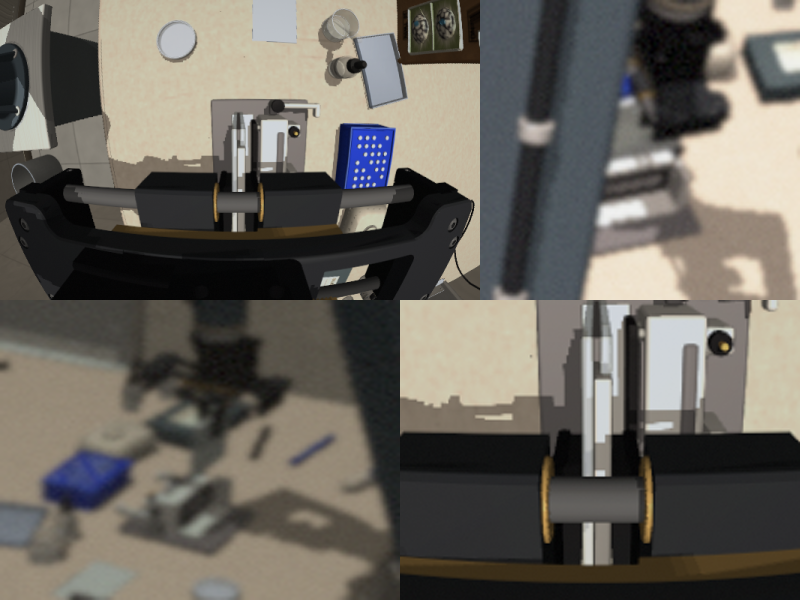

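The wrist view shows the cassette gripped at its top edge, comb side towards the core, parallel to the module by eye. Its top strip is at about (595,370) in the lower right panel and the core edge at (646,370). I measure both from the same wrist image.

Run:
```python
from h import *
d=dict(np.load('pics/whold.npz'))
U,V=np.meshgrid(np.arange(270,440),np.arange(120,250))
P=np.array([[fdep(d,u,v) for u in range(270,440)] for v in range(120,250)])
def edge(z0,z1,side,x0,x1,nm):
    pts=[]
    for r in P:
        q=r[(r[:,2]>z0)&(r[:,2]<z1)&(r[:,0]>x0)&(r[:,0]<x1)]
        if len(q)>3: pts.append(q[q[:,0].argmin() if side<0 else q[:,0].argmax()])
    pts=np.array(pts)
    if len(pts)<5: print(nm,len(pts));return
    A=np.polyfit(pts[:,1],pts[:,0],1);k=abs(np.polyval(A,pts[:,1])-pts[:,0])<.002;A=np.polyfit(pts[k,1],pts[k,0],1)
    print(nm,len(pts),k.sum(),'yaw',round(-np.degrees(np.arctan(A[0])),2),'x at y=-.17,-.12',np.polyval(A,[-.17,-.12]).round(4),'y',pts[k,1].min().round(4),pts[k,1].max().round(4),'z',np.median(pts[k,2]).round(4))
edge(.228,.245,-1,.52,.57,'cass left');edge(.228,.245,1,.52,.57,'cass right')
edge(.071,.0765,-1,.565,.6,'core left');edge(.071,.0765,1,.565,.64,'core right')
edge(.017,.0225,-1,.52,.6,'ledge left');edge(.009,.0135,-1,.45,.6,'base left');edge(.062,.0705,-1,.55,.6,'seal?')
Q=P.reshape(-1,3);c=Q[(Q[:,2]>.228)&(Q[:,2]<.245)];print(c[:,1].max(),np.percentile(c[:,1],98),np.median(c[:,2]))
o=Q[(Q[:,2]>.071)&(Q[:,2]<.0765)&(Q[:,0]>.57)];print('core ymax',np.percentile(o[:,1],[97,99]))
b=Q[(Q[:,2]>.009)&(Q[:,2]<.0135)];print('base ymax',np.percentile(b[:,1],[97,99]))
```

```text
cass left 81 77 yaw -1.28 x at y=-.17,-.12 [0.5441 0.5452] y -0.1342 -0.1016 z 0.2361
cass right 81 78 yaw -2.59 x at y=-.17,-.12 [0.5506 0.5529] y -0.1357 -0.1018 z 0.2355
core left 72 2 yaw -1.1 x at y=-.17,-.12 [0.5707 0.5716] y -0.1814 -0.1348 z 0.0711
core right 72 51 yaw -1.22 x at y=-.17,-.12 [0.6099 0.611 ] y -0.1879 -0.1289 z 0.0733
ledge left 79 26 yaw 0.2 x at y=-.17,-.12 [0.5578 0.5576] y -0.1949 -0.1633 z 0.02
base left 105 98 yaw -1.81 x at y=-.17,-.12 [0.5057 0.5073] y -0.2104 -0.0936 z 0.0111
seal? 80 13 yaw -3.41 x at y=-.17,-.12 [0.5645 0.5675] y -0.1669 -0.1538 z 0.0695
-0.10143848122495043 -0.1018480887082234 0.23605111112396507
core ymax [-0.12018479 -0.1189471 ]
base ymax [-0.09654491 -0.09523534]
```

Run:
```python
from h import *
d=dict(np.load('pics/wmod.npz'));g=cv2.GaussianBlur(cv2.cvtColor(d['pixels'],cv2.COLOR_RGB2GRAY).astype(np.float32),(0,0),.8)
gx=np.abs(np.gradient(g,axis=1));gy=np.abs(np.gradient(g,axis=0))
p=(.5655,-.1705,np.radians(-2.2))
def fit(nm,A,B,z,win=3,ax='u'):
    pts=[]
    for t in np.linspace(.06,.94,120):
        u,v=fproj(d,tf(p,[np.array([*A,z])*(1-t)+np.array([*B,z])*t]))[0]
        if ax=='u':
            r=int(round(v));us=np.arange(int(round(u))-win,int(round(u))+win+1);w=gx[r,us];k=w.argmax();q=(float((us*w**2).sum()/(w**2).sum()),r,w[k])
        else:
            c=int(round(u));vs=np.arange(int(round(v))-win,int(round(v))+win+1);w=gy[vs,c];k=w.argmax();q=(c,float((vs*w**2).sum()/(w**2).sum()),w[k])
        if q[2]>8: pts.append(fz(d,q[0],q[1],z))
    pts=np.unique(np.round(pts,6),axis=0);i=(1,0) if ax=='u' else (0,1)
    x,y=pts[:,i[0]],pts[:,i[1]]
    for _ in range(4): c=np.polyfit(x,y,1);e=abs(np.polyval(c,x)-y);k=e<max(2*np.median(e),3e-4);x,y=x[k],y[k]
    sg=-1 if ax=='u' else 1
    # offset of line in module frame along normal
    m=tf((0,0,-p[2]),[np.array([np.polyval(c,-.17),-.17,0])-[p[0],p[1],0]] if ax=='u' else [np.array([.57,np.polyval(c,.57),0])-[p[0],p[1],0]])[0]
    print(nm,len(pts),len(x),'yaw',round(sg*np.degrees(np.arctan(c[0])),2),'rms',e.std().round(5),'module-frame offset mm',(m[:2]*1000).round(1))
fit('base left x=-60',(-.06,-.075),(-.06,.075),.012)
fit('base right x=90',(.09,-.075),(.09,-.04),.012)
fit('ledge left x=-28',(-.028,-.04),(-.028,.053),.02)
fit('core front x=10',(.01,-.045),(.01,.045),.074)
fit('guide inner y=-50',(-.022,-.05),(.004,-.05),.078,ax='v')
fit('base top y=75',(-.06,.075),(0.0,.075),.012,ax='v')
fit('base bottom y=-75',(-.06,-.075),(0.09,-.075),.012,ax='v')
fit('ledge top y=53',(-.027,.053),(0.0,.053),.02,ax='v')
d=dict(np.load('pics/whold.npz'));g=cv2.GaussianBlur(cv2.cvtColor(d['pixels'],cv2.COLOR_RGB2GRAY).astype(np.float32),(0,0),.8)
gx=np.abs(np.gradient(g,axis=1));gy=np.abs(np.gradient(g,axis=0))
fit('HOLD base left',(-.06,-.04),(-.06,.075),.012)
fit('HOLD base top',(-.06,.075),(0.0,.075),.012,ax='v')
```

```text
base left x=-60 86 85 yaw -1.59 rms 0.00011 module-frame offset mm [-61.6  -1.9]
base right x=90 19 13 yaw -4.35 rms 0.00021 module-frame offset mm [91.5  4. ]
ledge left x=-28 55 45 yaw -1.43 rms 0.0001 module-frame offset mm [-28.1  -0.6]
core front x=10 59 46 yaw -1.75 rms 0.0001 module-frame offset mm [9.4 0.9]
guide inner y=-50 12 9 yaw -5.45 rms 4e-05 module-frame offset mm [  6.4 -48.8]
base top y=75 37 37 yaw -1.49 rms 4e-05 module-frame offset mm [ 1.6 76.3]
base bottom y=-75 89 61 yaw -0.32 rms 0.0004 module-frame offset mm [  7.4 -74.5]
ledge top y=53 17 17 yaw -1.61 rms 3e-05 module-frame offset mm [ 2.4 54. ]
HOLD base left 86 77 yaw -1.46 rms 8e-05 module-frame offset mm [-60.5  -1.8]
HOLD base top 47 47 yaw -1.74 rms 3e-05 module-frame offset mm [ 1.6 76.6]
```

Module pose refined to (0.565, -0.1695) with yaw -1.6°, and the offsets of the edges are within about 1 mm. I correct the yaw and lower the cassette in front of the seal, to 10 mm above the ledge.

```bash
python3 -m creep '[[[-0.01,-0.001,0.015,0,0,-0.009,0],[-0.01,-0.001,0.035,0,0,-0.009,0],[-0.01,-0.001,0.055,0,0,-0.009,0],[-0.01,-0.001,0.075,0,0,-0.009,0],[-0.01,-0.001,0.095,0,0,-0.009,0],[-0.01,-0.001,0.107,0,0,-0.009,0],[-0.01,-0.001,0.107,0,0,-0.009,0],[-0.01,-0.001,0.107,0,0,-0.009,0]]]'
cat > st.py <<'E'
from h import *
o=ctrl.observe();M=R.from_quat(o['tcp_rot']).as_matrix()
m=tf((0,0,np.radians(1.6)),[o['position']-[.565,-.1695,0]])[0]*1000
print('TCP in module mm',m.round(2),'F module',tf((0,0,np.radians(1.6)),[o['wrist_force']])[0].round(2),'T',np.round(o['torque'],3),'yaw',np.degrees(np.arctan2(M[1,1],M[0,1])).round(2),'tilt deg x,y',np.degrees(M[:2,2]).round(2),'j',np.round(o['joint_pos'],2),o['clock'])
E
python3 st.py
```

```text
clock: 8.25
position: [0.5469, -0.1603, 0.0949]
tcp_rot: [0.717, 0.697, -0.0, -0.001]
wrist_force: [0.5, -0.1, -0.7]
width: 0.089
grasp_force: 30.0
TCP in module mm [-18.32   8.7   94.93] F module [ 0.53 -0.11 -0.74] T [ 0.006 -0.1    0.047] yaw -1.64 tilt deg x,y [-0.05  0.04] j [-0.48  0.63  1.68  0.    0.83 -0.45] 8.25
```

```bash
python3 -m creep '[[[0,0,0.003,0,0,0,0],[0,0,0.006,0,0,0,0],[0,0,0.008,0,0,0,0],[0,0,0.0095,0,0,0,0],[0,0,0.0095,0,0,0,0],[0,0,0.0095,0,0,0,0]]]'>/dev/null; python3 st.py;  python3 -m creep '[[[0,0,0.001,0,0,0,0],[0,0,0.001,0,0,0,0],[0,0,0.001,0,0,0,0],[0,0,0.001,0,0,0,0]]]'; python3 st.py
```

```text
TCP in module mm [-18.24   7.49  85.71] F module [-0.79 -0.06 -0.86] T [ 0.024 -0.063 -0.005] yaw -1.72 tilt deg x,y [ 0.01 -0.01] j [-0.48  0.65  1.68 -0.    0.81 -0.45] 8.75
clock: 9.08
position: [0.547, -0.1615, 0.0846]
tcp_rot: [0.718, 0.696, 0.0, 0.0]
wrist_force: [-0.3, 0.1, -1.2]
width: 0.088
grasp_force: 30.0
TCP in module mm [-18.24   7.5   84.58] F module [-0.35  0.13 -1.22] T [-0.067 -0.075 -0.049] yaw -1.72 tilt deg x,y [ 0.01 -0.  ] j [-0.48  0.65  1.69 -0.    0.81 -0.45] 9.0833
```

```bash
for i in 1 2 3; do python3 -m creep '[[[0,0,0.0007,0,0,0,0],[0,0,0.0007,0,0,0,0],[0,0,0.0007,0,0,0,0],[0,0,0.0007,0,0,0,0]]]' >/dev/null; python3 st.py; done
```

```text
TCP in module mm [-18.12   7.5   84.39] F module [-0.47 -0.26  5.13] T [ 0.063  0.081 -0.022] yaw -1.72 tilt deg x,y [ 0.03 -0.01] j [-0.48  0.65  1.69  0.    0.81 -0.45] 9.4167
TCP in module mm [-18.02   7.46  84.38] F module [-1.78 -0.08  9.96] T [0.196 0.336 0.01 ] yaw -1.72 tilt deg x,y [ 0.05 -0.03] j [-0.48  0.65  1.69 -0.    0.81 -0.45] 9.75
TCP in module mm [-17.97   7.46  84.37] F module [-3.54  1.1  13.69] T [ 0.217  0.525 -0.007] yaw -1.71 tilt deg x,y [ 0.06 -0.03] j [-0.48  0.65  1.69 -0.    0.81 -0.45] 10.0833
```

Ledge contact came at TCP z 84.4, as predicted (about 7 N/mm stiffness). I ease off to a light touch and slide towards the guide.

```bash
python3 -m creep '[[[0,0,-0.0016,0,0,0,0],[-0.002,0,-0.0016,0,0,0,0],[-0.004,0,-0.0016,0,0,0,0],[-0.005,0,-0.0016,0,0,0,0],[-0.005,0,-0.0016,0,0,0,0]]]' >/dev/null; python3 st.py; for i in 1 2 3; do python3 -m creep '[[[-0.001,0,0,0,0,0,0],[-0.001,0,0,0,0,0,0],[-0.001,0,0,0,0,0,0],[-0.001,0,0,0,0,0,0]]]' >/dev/null; python3 st.py; done
```

```text
TCP in module mm [-17.88   2.76  84.41] F module [-0.58  2.45  6.64] T [ 0.406 -0.05  -0.011] yaw -1.75 tilt deg x,y [0.05 0.04] j [-0.49  0.65  1.68  0.    0.81 -0.46] 10.5
TCP in module mm [-17.87   1.87  84.39] F module [-0.41  2.65  5.81] T [ 0.372 -0.078  0.004] yaw -1.75 tilt deg x,y [0.05 0.04] j [-0.49  0.65  1.68  0.    0.81 -0.46] 10.8333
TCP in module mm [-17.85   0.96  84.4 ] F module [0.03 2.64 6.48] T [ 0.43  -0.069 -0.041] yaw -1.75 tilt deg x,y [0.05 0.04] j [-0.49  0.65  1.68  0.    0.81 -0.46] 11.1667
TCP in module mm [-17.89   0.94  84.42] F module [0.57 5.9  6.84] T [ 0.874 -0.171 -0.004] yaw -1.76 tilt deg x,y [0.05 0.13] j [-0.49  0.65  1.68  0.    0.81 -0.47] 11.5
```

Guide contact at y = +0.95, so both contacts match the estimate. Next I slide +x towards the seal.

```bash
python3 -m creep '[[[0,0.003,0,0,0,0,0],[0,0.006,0,0,0,0,0],[0,0.009,0,0,0,0,0],[0,0.011,0,0,0,0,0],[0,0.012,0,0,0,0,0],[0,0.012,0,0,0,0,0],[0,0.012,0,0,0,0,0]]]' >/dev/null; python3 st.py; for i in 1 2 3; do python3 -m creep '[[[0,0.001,0,0,0,0,0],[0,0.001,0,0,0,0,0],[0,0.001,0,0,0,0,0],[0,0.001,0,0,0,0,0]]]' >/dev/null; python3 st.py; done
```

```text
TCP in module mm [-9.66  0.98 84.38] F module [-6.    3.21 12.54] T [ 0.476  1.384 -0.074] yaw -1.69 tilt deg x,y [-0.44  0.19] j [-0.49  0.66  1.65 -0.    0.84 -0.46] 12.0833
TCP in module mm [-8.93  0.99 84.39] F module [-5.17  2.51 13.08] T [ 0.478  1.455 -0.079] yaw -1.69 tilt deg x,y [-0.47  0.2 ] j [-0.49  0.66  1.65 -0.    0.84 -0.46] 12.4167
TCP in module mm [-7.84  0.99 84.39] F module [-5.81  3.82 12.38] T [ 0.49   1.408 -0.093] yaw -1.7 tilt deg x,y [-0.45  0.2 ] j [-0.48  0.66  1.65 -0.    0.84 -0.45] 12.75
TCP in module mm [-6.83  0.98 84.38] F module [-6.14  2.4  13.18] T [ 0.425  1.402 -0.098] yaw -1.7 tilt deg x,y [-0.45  0.2 ] j [-0.48  0.66  1.65 -0.    0.84 -0.45] 13.0833
```

The vertical load rose to 13 N and friction tilts the plate 0.45°. I unload the ledge a little before going on.

```bash
python3 -m creep '[[[0,0,-0.0012,0,0,0,0],[0,0,-0.0012,0,0,0,0],[0,0,-0.0012,0,0,0,0],[0,0,-0.0012,0,0,0,0]]]' >/dev/null; python3 st.py; for i in 1 2 3; do python3 -m creep '[[[0,0.0007,0,0,0,0,0],[0,0.0007,0,0,0,0,0],[0,0.0007,0,0,0,0,0],[0,0.0007,0,0,0,0,0]]]' >/dev/null; python3 st.py; done
```

```text
TCP in module mm [-4.63  0.9  84.51] F module [-3.22  4.57  3.39] T [ 0.853  0.476 -0.112] yaw -1.75 tilt deg x,y [-0.19  0.17] j [-0.48  0.66  1.64  0.    0.84 -0.45] 13.4167
TCP in module mm [-4.36  0.89 84.49] F module [-3.38  4.52  2.97] T [ 0.765  0.655 -0.141] yaw -1.73 tilt deg x,y [-0.25  0.17] j [-0.48  0.66  1.64  0.    0.84 -0.45] 13.75
TCP in module mm [-4.22  0.9  84.5 ] F module [-4.24  4.04  4.43] T [ 0.675  0.891 -0.104] yaw -1.71 tilt deg x,y [-0.32  0.18] j [-0.48  0.66  1.64  0.    0.84 -0.45] 14.0833
TCP in module mm [-3.98  0.91 84.47] F module [-6.41  3.7   5.28] T [ 0.651  0.977 -0.091] yaw -1.69 tilt deg x,y [-0.38  0.18] j [-0.48  0.67  1.64 -0.    0.84 -0.45] 14.4167
```

Seal contact at x ≈ -4.6, as expected. I now take out the tilt from arm compliance while pressing on.

```bash
python3 -m creep '[[[0,0,0,-0.003,-0.001,0,0],[0,0,0,-0.006,-0.003,0,0],[0,0,0,-0.008,-0.003,0,0],[0,0,0,-0.008,-0.003,0,0],[0,0,0,-0.008,-0.003,0,0]]]' >/dev/null; python3 st.py; for i in 1 2; do python3 -m creep '[[[0,0.0006,0,-0.002,0,0,0],[0,0.0006,0,-0.002,0,0,0],[0,0.0006,0,-0.002,0,0,0],[0,0.0006,0,-0.002,0,0,0]]]' >/dev/null; python3 st.py; done
```

```text
TCP in module mm [-4.01  0.93 84.42] F module [-6.24  3.87  5.25] T [ 0.692  0.927 -0.003] yaw -1.69 tilt deg x,y [ 0.07 -0.  ] j [-0.48  0.66  1.65  0.    0.83 -0.45] 14.8333
TCP in module mm [-3.84  0.94 84.43] F module [-5.96  3.29  5.63] T [ 0.604  1.156 -0.05 ] yaw -1.68 tilt deg x,y [0.13 0.  ] j [-0.48  0.66  1.65  0.    0.83 -0.45] 15.1667
TCP in module mm [-3.61  0.93 84.43] F module [-5.97  2.62  6.2 ] T [ 0.571  1.274 -0.039] yaw -1.67 tilt deg x,y [0.2 0. ] j [-0.48  0.66  1.65  0.    0.83 -0.46] 15.5
```

```bash
for i in 1 2; do python3 -m creep '[[[-0.0001,0.0009,0,0.0015,0,0,0],[-0.0001,0.0009,0,0.0015,0,0,0],[-0.0001,0.0009,0,0.0015,0,0,0],[-0.0001,0.0009,0,0.0015,0,0,0]]]' >/dev/null; python3 st.py; done
```

```text
TCP in module mm [-3.13  0.93 84.42] F module [-7.26  3.64  6.21] T [ 0.582  1.437 -0.064] yaw -1.67 tilt deg x,y [0.06 0.02] j [-0.48  0.66  1.64  0.    0.83 -0.45] 15.8333
TCP in module mm [-2.73  0.96 84.42] F module [-8.12  3.47  6.63] T [ 0.578  1.586 -0.011] yaw -1.66 tilt deg x,y [-0.09  0.04] j [-0.48  0.66  1.64 -0.    0.84 -0.45] 16.1667
```

```bash
python3 -m creep '[[[-0.0002,0.0001,0,-0.0015,0,0,0],[-0.0002,0.0001,0,-0.0015,0,0,0],[-0.0002,0.0001,0,-0.0015,0,0,0],[-0.0002,0.0001,0,-0.0015,0,0,0]]]' >/dev/null; python3 st.py
python3 - <<'E'
from h import *
W=grab('wrist');np.savez('pics/wseat.npz',**W)
S=grab('scene');D=grab('side')
b=cv2.resize(S['pixels'][130:230,340:447],(320,300),interpolation=cv2.INTER_CUBIC)
c=cv2.resize(D['pixels'][140:215,315:395],(320,300),interpolation=cv2.INTER_CUBIC)
e=cv2.resize(W['pixels'][100:280,220:460],(480,300+300)[:1]+(600,),interpolation=cv2.INTER_CUBIC) if 0 else cv2.resize(W['pixels'][60:360,225:465],(480,600),interpolation=cv2.INTER_CUBIC)
cv2.imwrite('pics/c6.png',np.hstack([np.vstack([b,c]),e])[...,::-1])
for n,d in(('scene',S),('side',D)):
    P=cloud(d);c=np.array([.565,-.1695,0]);Q=tf((0,0,np.radians(1.6)),P.reshape(-1,3)-c)
    k=(d['depth'].ravel()>0)&(Q[:,0]>-.02)&(Q[:,0]<0.002)&(abs(Q[:,1])<.055)&(Q[:,2]>.025)&(Q[:,2]<.122);q=Q[k];print(n,k.sum())
    if k.sum()>30: A=np.linalg.lstsq(np.c_[q[:,1:],np.ones(len(q))],q[:,0],rcond=None)[0];print(A,q[:,1].min(),q[:,1].max(),q[:,2].max())
E
```

```text
TCP in module mm [-2.72  0.98 84.41] F module [-7.2   4.04  7.73] T [ 0.68   1.532 -0.007] yaw -1.66 tilt deg x,y [-0.01  0.06] j [-0.48  0.66  1.64  0.    0.84 -0.45] 16.5
scene 202
[ 0.04989772 -0.00296196 -0.00867367] -0.047793375706284016 0.04753692715017336 0.12135632521523632
side 145
[ 0.05978096 -0.04098718 -0.00476692] -0.05418280614500183 0.05478877470380059 0.12180182702866471
```

View pics/c6.png

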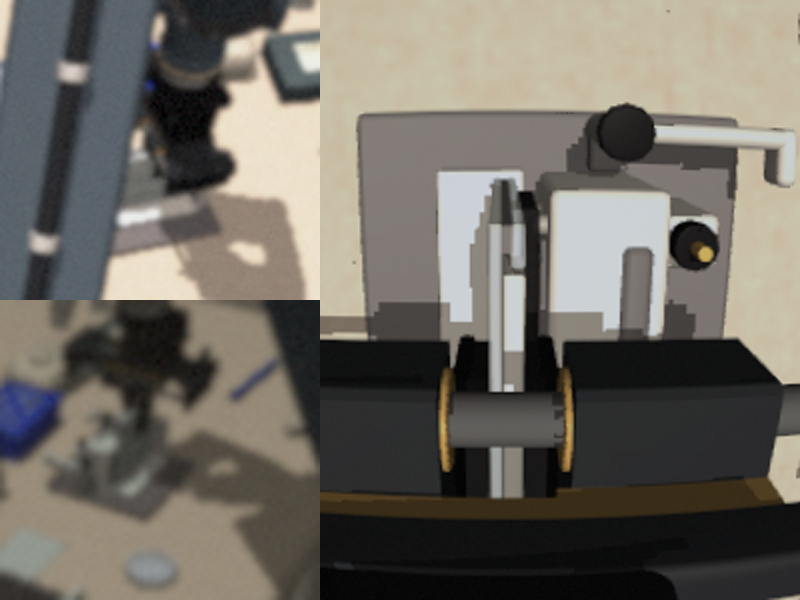

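The wrist view shows the cassette's top edge (490–525, 180–495) standing against the dark seal, parallel to the core edge at x≈552. I check the relative yaw to sub-pixel accuracy in this image.

Run:
```python
from h import *
def run(d,nm,A,B,z,win=3,p=(.565,-.1695,np.radians(-1.6))):
    g=cv2.GaussianBlur(cv2.cvtColor(d['pixels'],cv2.COLOR_RGB2GRAY).astype(np.float32),(0,0),.7);gx=np.abs(np.gradient(g,axis=1))
    ps=np.array([np.array([*A,z])*(1-t)+np.array([*B,z])*t for t in np.linspace(0,1,200)])
    uv=fproj(d,tf(p,ps));pts=[]
    for r in np.unique(np.round(uv[:,1]).astype(int)):
        u=int(round(np.interp(r,*(a[np.argsort(uv[:,1])] for a in(uv[:,1],uv[:,0])))));us=np.arange(u-win,u+win+1);w=gx[r,us]
        if w.max()>6:pts.append(fz(d,(us*w**2).sum()/(w**2).sum(),r,z))
    q=tf((0,0,-p[2]),np.array(pts)-[p[0],p[1],0]);y,x=q[:,1],q[:,0]
    for _ in range(4): c=np.polyfit(y,x,1);e=abs(np.polyval(c,y)-x);k=e<max(2*np.median(e),3e-4);y,x=y[k],x[k]
    print(nm,len(q),len(y),'yaw rel',round(-np.degrees(np.arctan(c[0])),2),'x mm at y=0',round(c[1]*1000,2),'at y=.03',round(np.polyval(c,.03)*1e3,2),'e',e.max().round(5))
d=dict(np.load('pics/wseat.npz'))
run(d,'cass left top',(-.0067,.017),(-.0067,.044),.1205,2)
run(d,'cass right top',(.0013,.017),(.0013,.046),.1205,2)
run(d,'core front',(.01,-.0),(.01,.045),.074);run(d,'base left',(-.06,0.01),(-.06,.073),.012);run(d,'ledge left',(-.028,0.01),(-.028,.05),.02)
U=np.array([[fdep(d,u,v) for u in range(300,370)] for v in range(130,240)]).reshape(-1,3)
q=tf((0,0,np.radians(1.6)),U-[.565,-.1695,0]);t=q[(q[:,2]>.112)&(q[:,2]<.13)&(abs(q[:,0]+.003)<.012)];print('top z',np.median(t[:,2]),'ymax',np.percentile(t[:,1],98))
A=np.polyfit(t[:,1],t[:,2],1);print('z slope vs y deg',np.degrees(A[0]))
# -x face points
f=q[(q[:,2]>.03)&(q[:,2]<.11)&(q[:,0]<-.003)&(q[:,0]>-.014)&(q[:,1]<.05)];print(len(f))
if len(f)>30: print(np.linalg.lstsq(np.c_[f[:,1:],np.ones(len(f))],f[:,0],rcond=None)[0])
```

```text
cass left top 61 61 yaw rel -0.07 x mm at y=0 -6.06 at y=.03 -6.03 e 0.00017
cass right top 65 65 yaw rel -0.15 x mm at y=0 1.5 at y=.03 1.58 e 0.00013
core front 75 50 yaw rel 0.35 x mm at y=0 10.55 at y=.03 10.37 e 0.00024
base left 80 79 yaw rel -0.05 x mm at y=0 -59.64 at y=.03 -59.61 e 0.00024
ledge left 53 53 yaw rel -0.26 x mm at y=0 -27.73 at y=.03 -27.59 e 0.00027
top z 0.11980543231285497 ymax 0.049564186202915125
z slope vs y deg -1.0822398680528642
191
[ 0.12900066  0.00649286 -0.01150116]
```

```bash
python3 - <<'E'
from h import *
d=dict(np.load('pics/wseat.npz'));I=lambda p:tf((0,0,np.radians(1.6)),np.atleast_2d(p)-[.565,-.1695,0])
print('pred bottom corners px',fproj(d,tf((.565,-.1695,-np.radians(1.6)),[(-.0067,.05,.02),(.0013,.05,.02),(-.0067,.05,.12),(.0013,.05,.12)])).round(1))
for n in('whold','wseat'):
    e=dict(np.load(f'pics/{n}.npz'));Q=np.array([[fdep(e,u,v) for u in range(290,370)] for v in range(130,240)]).reshape(-1,3);z0=.236 if n=='whold' else .12
    t=Q[(abs(Q[:,2]-z0)<.004)&(Q[:,0]>.53)&(Q[:,0]<.575)];A=np.polyfit(t[:,1],t[:,2],1);print(n,len(t),'z slope deg',np.degrees(A[0]))
cv2.imwrite('pics/c7.png',cv2.resize(d['pixels'][135:185,295:345],(600,600),interpolation=cv2.INTER_CUBIC)[...,::-1])
E
python3 -m creep '[[[0,0,0,0,0,0,0],[0,0,0,0,0,0,0],[0,0,0,0,0,0,0],[0,0,0,0,0,0,0],[0,0,0,0,0,0,0],[0,0,0,0,0,0,0]]]' >/dev/null; python3 st.py
```

```text
pred bottom corners px [[311.7 148.3]
 [322.6 148.3]
 [307.1 170.9]
 [326.4 170.9]]
whold 1283 z slope deg -0.21838411236736302
wseat 1201 z slope deg 0.03892679973107576
TCP in module mm [-2.72  0.96 84.42] F module [-7.61  3.71  7.49] T [0.655 1.63  0.038] yaw -1.66 tilt deg x,y [-0.01  0.06] j [-0.48  0.66  1.64  0.    0.84 -0.45] 17.15
```

View pics/c7.png

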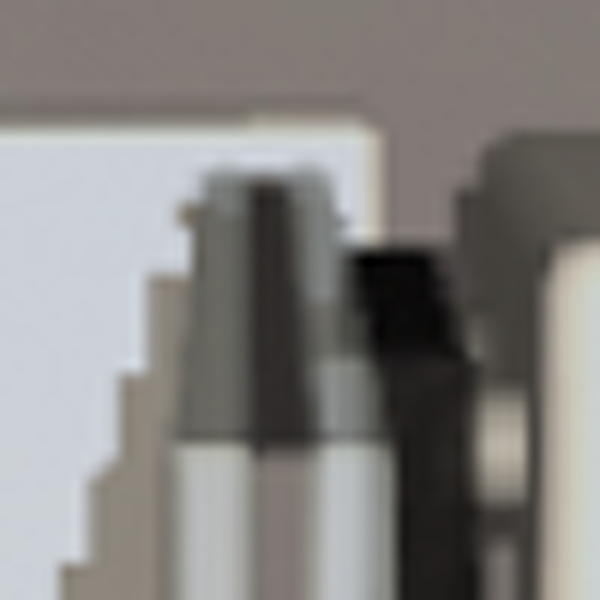

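The enlarged crop shows the end face from its top corners at (175–392,440) to its bottom corners at (203–332,175), standing on the ledge with the dark seal to the right. The plate and wrist camera are rigidly linked, so comparing pixels before and after seating shows any slip in the grip.

Run:
```python
from h import *
a=dict(np.load('pics/whold.npz'))['pixels'];b=dict(np.load('pics/wseat.npz'))['pixels']
ga,gb=(cv2.cvtColor(i,cv2.COLOR_RGB2GRAY).astype(np.float32) for i in(a,b))
for nm,(u0,u1,v0,v1) in{'top strip':(311,325,174,215),'end face upper':(310,324,160,171),'end face lower':(311,322,150,160)}.items():
    t=gb[v0:v1,u0:u1];S=ga[v0-6:v1+6,u0-6:u1+6]
    r=cv2.matchTemplate(S,t,cv2.TM_CCOEFF_NORMED);_,m,_,l=cv2.minMaxLoc(r);x,y=l
    s=lambda f,i:0 if i in(0,len(f)-1) else .5*(f[i-1]-f[i+1])/(f[i-1]-2*f[i]+f[i+1])
    print(nm,'score',round(m,3),'hold-seat shift px',round(x-6+s(r[y],x),2),round(y-6+s(r[:,x],y),2))
for v in(151,154,158,162,168): print(v,'hold',ga[v,306:330].astype(int).tolist(),'\n    seat',gb[v,306:330].astype(int).tolist())
```

```text
top strip score 0.968 hold-seat shift px 0.04 -0.0
end face upper score 0.955 hold-seat shift px 0.11 0.6
end face lower score 0.885 hold-seat shift px 0.56 3.69
151 hold [130, 130, 130, 127, 122, 122, 103, 101, 101, 92, 65, 47, 46, 71, 90, 101, 101, 103, 120, 125, 124, 125, 125, 125] 
    seat [207, 207, 207, 201, 184, 164, 125, 122, 113, 87, 45, 45, 53, 97, 120, 130, 147, 203, 207, 199, 170, 124, 124, 124]
154 hold [129, 129, 110, 150, 206, 187, 136, 127, 128, 112, 59, 48, 47, 67, 103, 127, 128, 132, 194, 212, 212, 212, 211, 212] 
    seat [207, 208, 207, 204, 185, 104, 103, 103, 96, 78, 45, 45, 47, 75, 106, 125, 129, 159, 197, 198, 169, 124, 124, 123]
158 hold [129, 130, 109, 150, 199, 141, 129, 127, 122, 102, 57, 47, 47, 53, 94, 125, 129, 129, 153, 191, 212, 211, 212, 212] 
    seat [208, 159, 136, 135, 127, 99, 103, 103, 96, 78, 47, 45, 46, 64, 100, 125, 122, 85, 44, 13, 9, 10, 10, 11]
162 hold [129, 129, 115, 141, 172, 123, 127, 128, 116, 90, 53, 47, 46, 53, 83, 113, 128, 128, 129, 170, 203, 211, 211, 212] 
    seat [208, 159, 136, 128, 113, 99, 103, 104, 97, 77, 48, 46, 45, 51, 75, 97, 101, 79, 68, 46, 9, 13, 11, 11]
168 hold [72, 72, 68, 80, 102, 112, 117, 125, 110, 78, 48, 47, 47, 49, 74, 113, 149, 149, 143, 128, 158, 211, 212, 212] 
    seat [136, 136, 136, 122, 98, 103, 103, 105, 97, 79, 51, 45, 46, 46, 62, 97, 138, 132, 124, 105, 75, 35, 33, 32]
```

The top is unchanged, and the bottom sits about 0.35 mm towards -x: a 0.25–0.4° lean within the grip. I compensate with a small turn and check again.

```bash
python3 -m creep '[[[0,0,0,-0.003,0,0,0],[0,0,0,-0.0065,0,0,0],[0,0,0,-0.0065,0,0,0],[0,0,0,-0.0065,0,0,0],[0,0,0,-0.0065,0,0,0],[0,0,0,-0.0065,0,0,0]]]' >/dev/null; python3 st.py
python3 - <<'E'
from h import *
H=dict(np.load('pics/whold.npz'));B=dict(np.load('pics/wseat.npz'));C=grab('wrist')
def band(g,v):
    r=g[v,311:325].astype(float);i0=r.argmin();lo=r.min()
    L=r[:i0+1][::-1];Rr=r[i0:];hl=75
    l=i0-np.argmax(L>hl);rr=i0+np.argmax(Rr>hl)
    xl=l+(r[l]-hl)/(r[l]-r[l+1]);xr=rr-(r[rr]-hl)/(r[rr]-r[rr-1]);return 311+(xl+xr)/2
for v in(151,153,155,158,161,164,167): print(v,*(round(band(cv2.cvtColor(d['pixels'],cv2.COLOR_RGB2GRAY),v),2) for d in(H,B,C)))
E
```

```text
TCP in module mm [-2.81  0.95 84.39] F module [-7.71  3.74  7.56] T [0.646 1.581 0.007] yaw -1.65 tilt deg x,y [0.35 0.05] j [-0.48  0.66  1.65  0.    0.83 -0.46] 17.65
151 317.42 316.89 316.85
153 317.44 316.96 316.93
155 317.51 317.09 317.08
158 317.57 323.24 322.86
161 317.55 317.49 317.47
164 317.64 317.62 317.65
167 317.5 317.66 317.64
```

The plate followed the turn with no further slip and steady forces, so it is now upright to within about 0.2°. I confirm the dam and hand in.

Run:
```python
from h import *
d=grab('side');P=cloud(d).reshape(-1,3);Q=P[(np.hypot(P[:,0]-.4805,P[:,1]-.22)<.07)&(P[:,2]>.075)&(P[:,2]<.1)];print('dam',len(Q),Q.mean(0).round(3),Q[:,2].max().round(3))
o=ctrl.observe();print(o['wrist_force'],o['grasp_force'],o['clock'])
print(ctrl.hand_in())
```

```text
dam 39 [0.479 0.226 0.083] 0.088
[-8.45277415  4.32959584  7.25358774] 30.035179442529625 17.75
the job is handed in; nothing more can be done
None
```

The job is handed in at 17.8 s: the cassette stands in the module's corner, comb side to the seal, still gripped at 30 N and pushed with about 8 N into the seal, 4 N against the guide and 7 N onto the ledge, upright to about 0.2° by my estimate; the dam is still in the rack, though the other objects got no final check.

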